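Lock the lid of the snap-lock food box

ROBOT

A 6-joint arm with a two-finger parallel gripper is mounted at the origin on a cart in front of the work surface, level with it; the furniture and walls round the work are solid. World frame = base frame: x ahead of the robot, y to its left, z up, the work surface at z = 0. Lengths are in mm, angles in rad, forces in N, time in s.
With the tool pointing down it reaches from about 275 to 1000 mm from the base axis. Payload 8.4 kg.
Tool frame: the origin (TCP) lies on the front face of the gripper's body, between the roots of the fingers; the fingertips stand 73 mm ahead of it and the grasp point (between the pads) lies 54 mm ahead of it; z points along the fingers, y is the direction in which the jaws open and shut (so a half turn about z gives the same grasp; the last joint's range is limited). The gripper opens to 85 mm and grips with 20 to 120 N. Pads are 22 mm wide; open, the fingers measure 114 mm over their backs; the gripper's body (76 mm by 85 mm) begins 54 mm behind the grasp point. The pads swing forward as they close: fully open they stand 13 mm farther back than shut.
Start: joints at [1.319, 0.353, 1.633, -0, 1.155, -0.002], TCP at [154.505, 605.604, 303.881] pointing down, gripper open.
Joint ranges: [-2.63, 2.63], [-0.92, 2.1], [0.06, 2.66], [-1.3, 4.44], [0, 2.69], [-3.02, 3.02]. Speed limits (rad/s): [2.22, 2.22, 2.79, 3.14, 3.14, 3.14].

INTERFACE

Orientations are given as [roll, pitch, yaw] about the fixed x, y, z axes, in that order (R = Rz(yaw) Ry(pitch) Rx(roll)).
In Python, from rig import status, cams, order gives the robot as it stands. The module is installed in compiled form; this text tells all that it offers.
- The arm moves only by the shell command python3 -m creep 'ROWS' [OPENING] [FORCE]. ROWS is JSON, a list of rows, each a list of 6 numbers: the shift along the tool's x, y, z in units of 0.1 m (1.0 is 0.1 m), then the turn, a rotation vector about the tool's x, y, z in units of pi rad (1.0 is pi rad). A call has 1 to 8 rows; each row shifts and turns the commanded pose from where the row before left it, along the tool's axes as they then stand; what a row does not reach is not made up. A row lasts 1/12 s, in which the tool goes at most 41.7 mm and 7.16 degrees, less where a joint would pass 70% of its speed; a pose out of reach is approached as far as the arm can. A call with a number of a shift or a turn outside -1 to 1 is refused whole. A call with a gripper value outside its range is refused whole. OPENING is the closure, from -1 (fully open) to 1 (shut), set as the call begins (- or left out, the last holds). The fingers move at their own pace and stop on an object; FORCE is the grip in N (left out, the last holds). Time passes only in rows, so rows that do not move let the fingers close. It gives the time, the measured TCP pose, the force and the opening at its end, in the units of the state.
- status.sense(): the state, without advancing time (a new reading comes with each control period).
- cams.grab_frame(name): name is "scene" or "top" or "wrist"; returns a dict with "pixels" (480x640x3 uint8, red, green, blue), "mtx" (3x3 intrinsics, pixels), "T" (4x4, takes a point from camera to world coordinates). Camera axes: x right, y up, looking along -z (the intrinsics and any distortion apply to the point x, -y, -z); pixel columns grow to the right and rows downward; lengths in mm; the calibration is good to about 2 mm. The wrist camera is an equidistant fisheye: a pixel r from the principal point sees the ray r / f radians off the axis. A picture is of the moment at which its call begins. There is no depth.
- order.sign_off(): hands the job in, once; it reports no verdict.
The state is a dict: "clock": time; "qpos": joint angles; "qvel": joint speeds; "joint_efforts": joint torques, N m; "eef_pos": TCP position; "tcp_rot": TCP orientation; "contact_force": force on the tool from outside, world axes, zero at the start; "wrist_torque": the same for the moment, N m; "opening": opening from 0.0 (shut) to 1.0 (fully open).
Only numpy, scipy, OpenCV 4.12 (cv2) and the standard library are available. Lean on these libraries where they do the work, as an engineer would, in place of code of your own. Each camera call takes 0.05 s, during which the arm holds its last target. There are 200 camera calls.

TASK

The lid of the food box is on but its four side clips are open: fold every clip fully down, flat against the box. The block of cheese is in the way of one clip, so slide it aside flat along the worktop without lifting it; leave the bun and the timer where they are, and keep the small dish upright and the two piping nozzles standing on the worktop.

Things in the scene. Friction and masses are not known exactly. Their poses are not given: they have to be found in the camera images.
- food_box: Fixed food box, clear walls 98 (x) by 138 (y) mm, white lid seated, 110 by 150 mm, top 77 mm up. Origin: centre of its underside, on the worktop; x across, away from the robot, y along it, z up. A white clip is hinged mid-way along each lid edge, about a level line parallel to that edge, 68 mm up; hinge lines at x = -58 and +58 mm, y = +78 and -78 mm in the box frame
- clip_near (a joint): Clip on the -x (robot) long side of the box, rad: 0 sticks out level, negative is raised (to -0.6), positive is folded down, 1.57 is straight down along the wall (its stop). A plate 50 mm wide, 5 mm thick, reaching 42 mm from its hinge line. Friction hinge: it stays where it is left; about 2 N at the free edge turns it
- clip_near_edge (a point): Middle of the free edge of the clip on the -x (robot) long side; 42 mm from the hinge line, so about 26 mm above the worktop when folded down; its x axis points along the clip away from the hinge
- clip_far (a joint): Clip on the +x (far) long side of the box, rad: 0 sticks out level, negative is raised (to -0.6), positive is folded down, 1.57 is straight down along the wall (its stop). A plate 50 mm wide, 5 mm thick, reaching 42 mm from its hinge line. Friction hinge: it stays where it is left; about 2 N at the free edge turns it
- clip_far_edge (a point): Middle of the free edge of the clip on the +x (far) long side; 42 mm from the hinge line, so about 26 mm above the worktop when folded down; its x axis points along the clip away from the hinge
- clip_left (a joint): Clip on the +y short end of the box, rad: 0 sticks out level, negative is raised (to -0.6), positive is folded down, 1.57 is straight down along the wall (its stop). A plate 50 mm wide, 5 mm thick, reaching 42 mm from its hinge line. Friction hinge: it stays where it is left; about 2 N at the free edge turns it
- clip_left_edge (a point): Middle of the free edge of the clip on the +y short end; 42 mm from the hinge line, so about 26 mm above the worktop when folded down; its x axis points along the clip away from the hinge
- clip_right (a joint): Clip on the -y short end of the box, rad: 0 sticks out level, negative is raised (to -0.6), positive is folded down, 1.57 is straight down along the wall (its stop). A plate 50 mm wide, 5 mm thick, reaching 42 mm from its hinge line. Friction hinge: it stays where it is left; about 2 N at the free edge turns it
- clip_right_edge (a point): Middle of the free edge of the clip on the -y short end; 42 mm from the hinge line, so about 26 mm above the worktop when folded down; its x axis points along the clip away from the hinge
- cheese_mid (a point): Centre of a loose rectangular block of wrapped cheese, 73 (its x) by 102 (its y) by 37 mm high, 170 to 350 g, lying flat on the worktop close against one of the two short ends of the box, under the open clip there; its long side points away from the box, and it is too high for that clip to fold down past it
- dish_mid (a point): Centre (12 mm up) of a loose small round dish, 74 mm across and 24 mm high, under the clip at the other short end; the clip's free edge passes 2 mm or more above it, and it may stay there
- bun_mid (a point): Centre (26 mm up) of a loose choux bun, about 69 by 80 mm and 53 mm high, standing on the worktop off one corner of the box's +y end, on either the near or the far side; the other corner of that end has only a sheet of paper, flat on the worktop, that things slide over
- timer_mid (a point): Centre (18 mm up) of a loose round white kitchen timer with a small knob on top, 68 mm across and 37 mm high, off one corner of the box's -y end, on either the near or the far side; the other corner of that end has only a flat sheet of paper
- nozzle_near_mid (a point): Centre (18 mm up) of a small steel piping nozzle standing on its wide foot, 22 mm across and 36 mm high, 20 g, on the robot's side of the box or behind it
- nozzle_far_mid (a point): Centre (18 mm up) of a second such nozzle, on the other of those two sides
There are look-alikes about, which are no part of the job. Leave any yellow look-alike of the part that bears cheese_mid alone.

How it is judged (in metres and radians):
At the end, for the whole second after the job is handed in: All four clips past 1.45 rad (1.57 is straight down); cheese flat on the worktop (tilt under 0.1 rad, centre 12 to 26 mm up); bun and timer within 25 mm of their starts; dish and both nozzles upright (tilt under 0.3 rad) on the worktop (value of joint each of clip_near, clip_far, clip_left, clip_right above 1.45 rad and angle between cheese_mid's own z axis and vertical below 0.1 rad and height (world z) of cheese_mid between 0.012 and 0.026 m and distance of each of bun_mid, timer_mid from where it was at the start of the episode below 0.025 m and angle between each of dish_mid, nozzle_near_mid, nozzle_far_mid's own z axis and vertical below 0.3 rad and height (world z) of dish_mid between 0 and 0.03 m and height (world z) of nozzle_near_mid between 0 and 0.03 m and height (world z) of nozzle_far_mid between 0 and 0.03 m); the robot touches nothing.
It fails at once if the cheese is lifted more than 20 mm off the worktop (height (world z) of cheese_mid above 0.0385 m).
It fails at once if the bun is shoved 25 mm or more from its place (distance of bun_mid from where it was at the start of the episode above 0.025 m).
It fails at once if the timer is shoved 25 mm or more from its place (distance of timer_mid from where it was at the start of the episode above 0.025 m).
It fails at once if a nozzle is knocked over (angle between any of nozzle_near_mid, nozzle_far_mid's own z axis and vertical above 0.5 rad).
It also fails if it takes over 54 s, if anything falls off the work surface, if the arm or the gripper's body presses on something with over 40 N, if the wrist force passes 120 N, or if a joint passes its speed limit or range.

## Working session

There is one attempt and no reset: what is moved stays moved. The work goes in short steps, Python scripts to look and compute and a shell command to move; the robot and the scene stay as the last step left them, time stands still between calls to the robot, and variables do not carry over. Pictures are saved under pics/ and viewed, and the job is handed in when it is done.

```bash
mkdir -p pics; python3 - <<'E'
from rig import status,cams
import cv2
print(status.sense())
for n in ["scene","top","wrist"]:
    f=cams.grab_frame(n); cv2.imwrite(f"pics/{n}0.png",f["pixels"][:,:,::-1]); print(n,f["mtx"].round(1).tolist(),f["T"].round(3).tolist())
E
```

```text
{'clock': 0.0, 'qpos': array([ 1.31859162e+00,  3.53647004e-01,  1.63414204e+00,  2.21574987e-05,
        1.15519365e+00, -2.38829997e-03]), 'qvel': array([ 0.00132162, -0.000426  , -0.00023962,  0.00043825, -0.00055324,
        0.00039879]), 'joint_efforts': array([-1.11775418e-03, -6.05255842e+01, -3.42059791e+01, -3.27578909e-04,
        9.55528492e-03,  7.93066199e-07]), 'eef_pos': array([154.40964243, 605.23602811, 303.15894245]), 'tcp_rot': array([-3.14020267e+00, -2.35786167e-05,  2.89176727e+00]), 'contact_force': array([ 0.06772899,  0.69193247, -0.0250955 ]), 'wrist_torque': array([-0.00721988, -0.00023586, -0.01533748]), 'opening': 0.998196785431666}
scene [[438.3, 0.0, 316.5], [0.0, 438.3, 238.9], [0.0, 0.0, 1.0]] [[0.834, 0.298, -0.464, 193.737], [-0.551, 0.476, -0.686, -506.586], [0.017, 0.827, 0.561, 545.35], [0.0, 0.0, 0.0, 1.0]]
top [[466.2, 0.0, 316.5], [0.0, 466.2, 235.9], [0.0, 0.0, 1.0]] [[-0.001, 0.999, -0.052, 527.973], [-1.0, -0.001, -0.011, 89.41], [-0.011, 0.052, 0.999, 1008.718], [0.0, 0.0, 0.0, 1.0]]
wrist [[371.6, 0.0, 318.7], [0.0, 371.6, 239.2], [0.0, 0.0, 1.0]] [[0.247, -0.927, -0.284, 82.957], [0.969, 0.236, 0.073, 624.269], [-0.001, -0.293, 0.956, 373.559], [0.0, 0.0, 0.0, 1.0]]
```

View pics/top0.png

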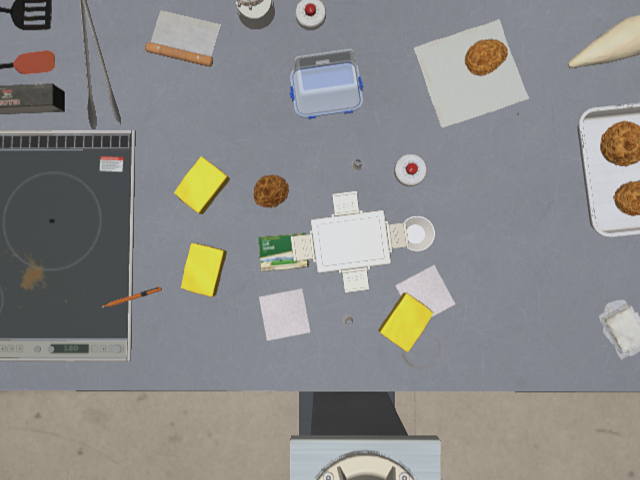

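View pics/scene0.png

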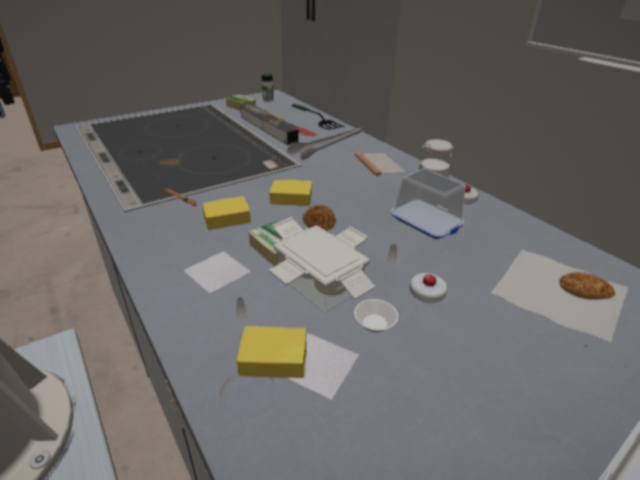

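View pics/wrist0.png

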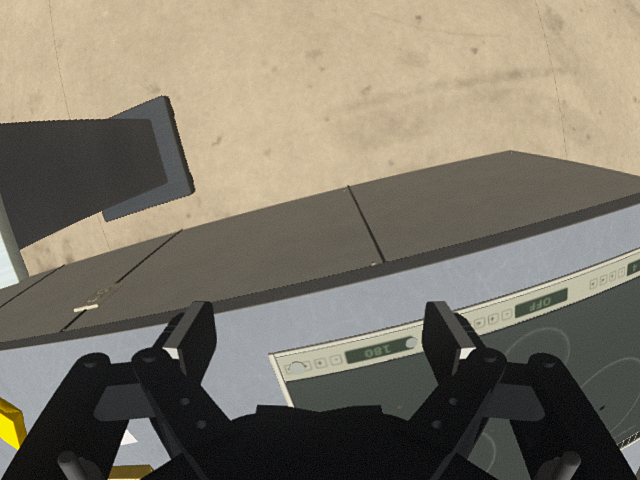

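```bash
python3 - <<'E'
import cv2
a=cv2.imread("pics/top0.png"); c=a[130:350,240:460]; cv2.imwrite("pics/topz.png",cv2.resize(c,None,fx=2.7,fy=2.7,interpolation=cv2.INTER_CUBIC))
a=cv2.imread("pics/scene0.png"); c=a[180:350,180:460]; cv2.imwrite("pics/scz.png",cv2.resize(c,None,fx=2.8,fy=2.8,interpolation=cv2.INTER_CUBIC))
E
```

```text
(no output)
```

View pics/topz.png

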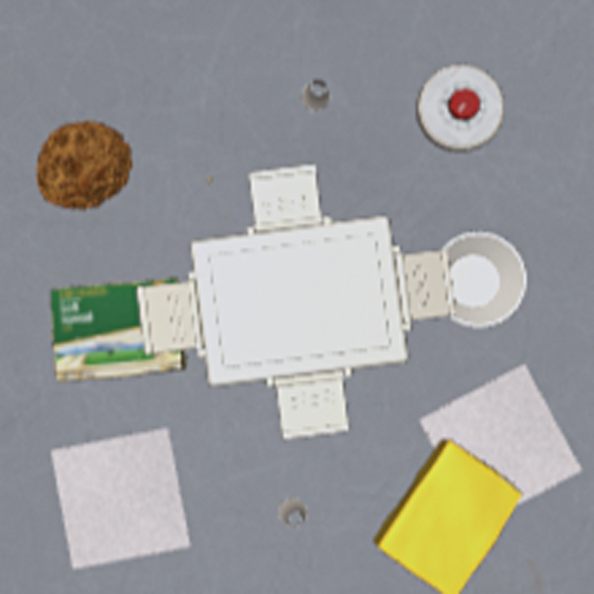

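View pics/scz.png

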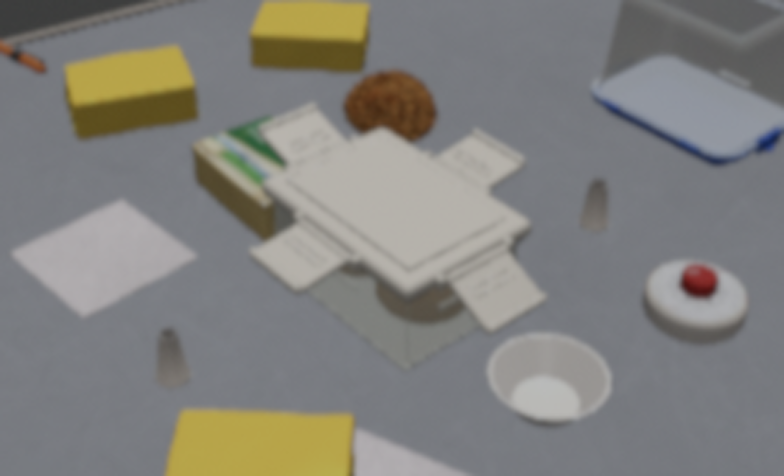

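```bash
cat > h.py <<'E'
import numpy as np,json,cv2
from scipy.optimize import least_squares
K={"top":([466.2,316.5,235.9]),"scene":([438.3,316.5,238.9])}
from rig import cams,status
def calib(n):
    f=cams.grab_frame(n); return f["mtx"],f["T"],f["pixels"]
def proj(P,M,T):
    P=np.atleast_2d(P); c=(P-T[:3,3])@T[:3,:3]; 
    return np.c_[M[0,2]+M[0,0]*c[:,0]/-c[:,2], M[1,2]+M[1,1]*(-c[:,1])/-c[:,2]]
def back(px,z,M,T):
    px=np.atleast_2d(px).astype(float); d=np.c_[(px[:,0]-M[0,2])/M[0,0],-(px[:,1]-M[1,2])/M[1,1],-np.ones(len(px))]@T[:3,:3].T
    return T[:3,3]+d*((z-T[2,3])/d[:,2])[:,None]
E
python3 - <<'E'
from h import *
Mt,Tt,_=calib("top");Ms,Ts,_=calib("scene")
zt=lambda p:np.array(p)/2.7+[240,130]
zs=lambda p:np.array(p)/2.8+[180,180]
lt=back(zt([(191,241),(387,215),(407,360),(210,385)]),77,Mt,Tt); print(lt.round(1)[:, :2].tolist(),lt.mean(0))
ls=back(zs([(383,127),(528,222),(407,291),(268,184)]),77,Ms,Ts); print(ls.round(1)[:,:2].tolist(),ls.mean(0))
for q in (lt,ls):
  q=q[:,:2]; print("sides",np.linalg.norm(q-np.roll(q,-1,0),axis=1), "ang of +y edge",[np.degrees(np.arctan2(*(v[::-1])))for v in (q[0]-q[1],q[3]-q[2],q[0]-q[3],q[1]-q[2])])
ch=back(zt([(51,284),(56,381),(185,370)]),37,Mt,Tt);print("cheese",ch.round(1).tolist())
print("bun",back(zt((84,165)),26,Mt,Tt),"timer",back(zt((461,107)),37,Mt,Tt),"noz",back(zt([(317,85),(292,508)]),30,Mt,Tt))
print("dish",back(zt((482,280)),24,Mt,Tt))
# clip edges, unknown z: intersect with scene
from itertools import product
def tri(a,b):
    def f(P): return np.r_[(proj(P,Mt,Tt)-a)[0],(proj(P,Ms,Ts)-b)[0]]
    r=least_squares(f,[470,40,60]);return r.x.round(1),r.cost
for n,a,b in [("left",[(139,287),(144,354)],[(316,103),(262,124)]),("far",[(249,174),(315,166)],[(479,130),(524,159)]),("right",[(453,252),(449,318)],[(545,297),(492,329)]),("near",[(348,431),(284,439)],[(301,290),(251,252)])]:
    if n=="left": b=[(316,103),(262,127)]
    for i in range(2): print(n,tri(zt(a[i]),zs(b[i])))
E
```

```text
[[610.3, 110.9], [629.4, -34.6], [522.0, -48.4], [503.7, 96.9]] [566.35131033  31.21704532  77.        ]
[[607.8, 105.4], [624.0, -38.1], [520.1, -53.0], [504.2, 86.9]] [564.05084665  25.28954218  77.        ]
sides [146.7775077  108.3524264  146.5056649  107.59155616] ang of +y edge [np.float64(97.47292788355095), np.float64(97.17549291270213), np.float64(7.47617314306822), np.float64(7.3313583370816)]
sides [144.35926355 104.97023947 140.80771149 105.29648811] ang of +y edge [np.float64(96.4378570026508), np.float64(96.50189901983644), np.float64(10.12982628348767), np.float64(8.200429221959446)]
cheese [[580.7, 220.3, 37.0], [505.8, 216.0, 37.0], [514.2, 116.5, 37.0]]
bun [[674.9917124  196.29086021  26.        ]] timer [[717.96927357 -98.05359105  37.        ]] noz [[737.09472368  13.12261443  30.        ]
 [407.82872466  34.19880008  30.        ]]
dish [[ 584.01003495 -115.37413545   24.        ]]
left (array([576.8, 148.5,  84.7]), np.float64(0.34130411504019514))
left (array([528.7, 144.2,  82.6]), np.float64(1.5082342165361422))
far (array([661.9,  66.7,  77. ]), np.float64(0.8893920165556185))
far (array([666.1,  18.6,  78.2]), np.float64(0.007730391109747593))
right (array([602. , -85.7,  58.8]), np.float64(0.4515490288849725))
right (array([556.7, -86. ,  54.3]), np.float64(2.9664246580965945))
near (array([471.8,  -7.1,  66.8]), np.float64(1.9514589632977886))
near (array([464.8,  41.2,  66.7]), np.float64(0.6351234965820775))
```

```bash
python3 -m creep '[[0,0,0,0,0,0.0397],[0,0,0,0,0,0.0397],[0,0,0,0,0,0.0397],[0,0,0,0,0,0.0397],[0,0,0,0,0,0.0397],[0,0,0,0,0,0.0397],[0,0,0,0,0,0.0397],[0,0,0,0,0,0.0397]]' -1 30
python3 -m creep '[[0,0,0,0,0,0.0397],[0,0,0,0,0,0.0397],[0,0,0,0,0,0]]'
```

```text
clock: 0.92
eef_pos: [154.5, 605.6, 303.8]
tcp_rot: [-3.141, 0.0, 1.888]
contact_force: [0.4, -0.6, -0.6]
opening: 0.997
clock: 1.17
eef_pos: [154.5, 605.5, 303.7]
tcp_rot: [-3.142, 0.0, 1.639]
contact_force: [0.3, -0.5, -0.1]
opening: 0.998
```

```bash
python3 -m creep '[[-0.31,0.257,0.05,0,0,0],[-0.31,0.257,0.05,0,0,0],[-0.31,0.257,0.05,0,0,0],[-0.31,0.257,0.05,0,0,0],[-0.31,0.257,0.05,0,0,0],[-0.31,0.257,0.05,0,0,0],[-0.31,0.257,0.05,0,0,0]]'
python3 -m creep '[[-0.31,0.257,0.05,0,0,0],[-0.31,0.257,0.05,0,0,0],[-0.31,0.257,0.05,0,0,0],[-0.31,0.257,0.05,0,0,0],[-0.31,0.257,0.05,0,0,0],[-0.31,0.257,0.05,0,0,0],[-0.31,0.257,0.05,0,0,0],[0,0,0,0,0,0]]'
cat >> h.py <<'E'
from scipy.spatial.transform import Rotation as Ro
def to(x,y,z,yaw=None):
    s=status.sense(); R=Ro.from_euler('xyz',s['tcp_rot']).as_matrix()
    d=R.T@(np.array([x,y,z])-s['eef_pos'])/100
    print("tool shift units",d.round(3),"len mm",round(100*np.linalg.norm(d),1),"rows",round(100*np.linalg.norm(d)/41,1), "clock",s['clock'])
    if yaw is not None:
        dy=(yaw-s['tcp_rot'][2]+np.pi)%(2*np.pi)-np.pi; print("turn z units",-dy/np.pi,"rows",abs(np.degrees(dy))/7.1)
def save(n,name,crop=None,f=1):
    p=cams.grab_frame(n)["pixels"][:,:,::-1]
    if crop: p=p[crop[1]:crop[3],crop[0]:crop[2]]
    cv2.imwrite("pics/"+name,cv2.resize(p,None,fx=f,fy=f,interpolation=cv2.INTER_CUBIC))
E
python3 - <<'E'
from h import *
to(545,200,140,1.644); print(status.sense()['eef_pos'],status.sense()['qpos'])
save("top","t1.png",(180,100,480,325),2.6); save("wrist","w1.png")
E
```

```text
clock: 1.75
eef_pos: [350.9, 400.9, 268.8]
tcp_rot: [3.141, -0.0, 1.65]
contact_force: [0.9, 0.7, -0.2]
opening: 1.003
clock: 2.42
eef_pos: [549.3, 194.7, 233.2]
tcp_rot: [3.14, 0.002, 1.646]
contact_force: [-0.2, 0.8, -0.0]
opening: 1.001
tool shift units [ 0.057 -0.04   0.932] len mm 93.5 rows 2.3 clock 2.4167
turn z units 0.0005897562714191666 rows 0.014951567444429577
[549.25256968 194.72250683 233.21379503] [ 0.33902452  0.36431797  1.79089005 -0.00233079  0.98513875  0.26525388]
```

View pics/t1.png

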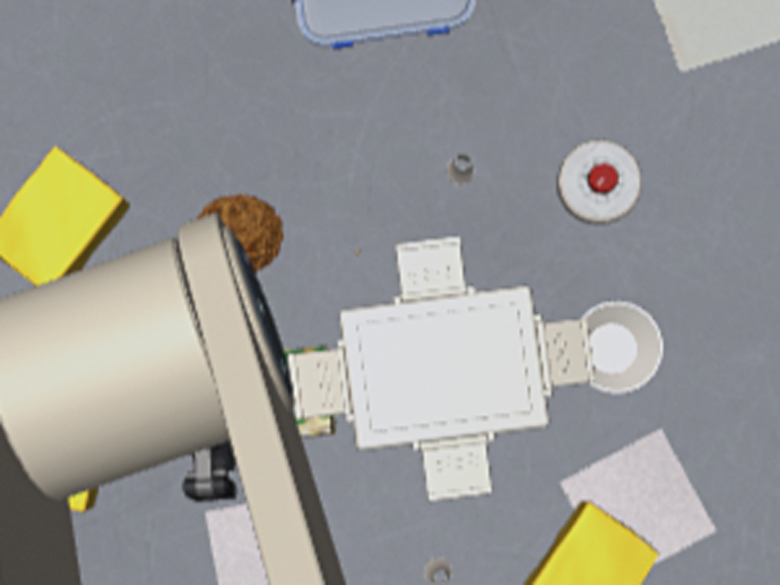

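View pics/w1.png

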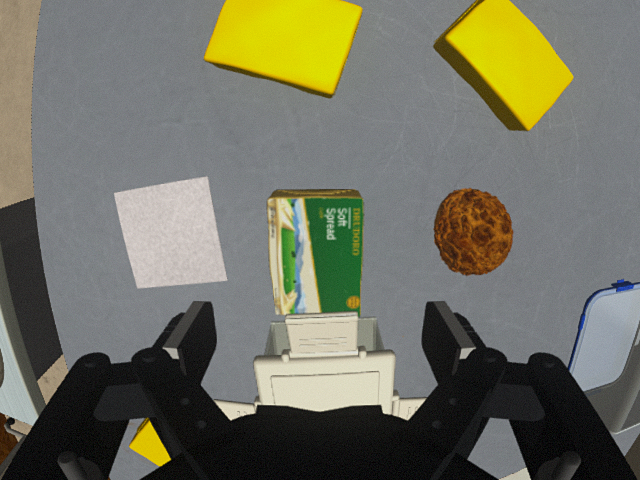

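```bash
cat >> h.py <<'E'
def backw(px,z,M,T):
    px=np.atleast_2d(px).astype(float); q=np.c_[(px[:,0]-M[0,2])/M[0,0],(px[:,1]-M[1,2])/M[1,1]]
    r=np.linalg.norm(q,axis=1); s=np.sin(r)/np.maximum(r,1e-9)
    d=np.c_[q[:,0]*s,-q[:,1]*s,-np.cos(r)]@T[:3,:3].T
    return T[:3,3]+d*((z-T[2,3])/d[:,2])[:,None]
E
python3 - <<'E'
from h import *
import numpy as np
f=cams.grab_frame("wrist")
p=f["pixels"][170:330,240:400,::-1]; cv2.imwrite("pics/w1z.png",cv2.resize(p,None,fx=4,fy=3.7))
print(backw([(268,198),(363,196),(361,312),(276,311)],37,f["mtx"],f["T"]).round(1).tolist())
E
```

```text
[[507.8, 220.2, 37.0], [577.1, 226.8, 37.0], [586.2, 132.3, 37.0], [517.2, 128.1, 37.0]]
```

View pics/w1z.png

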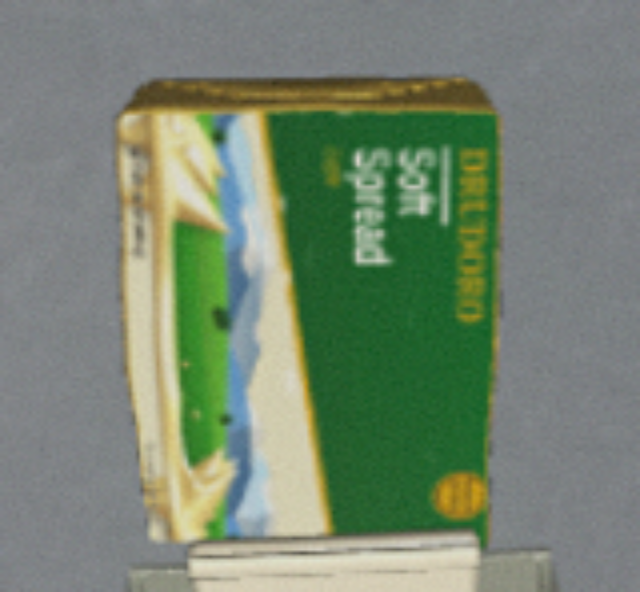

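```bash
python3 -m creep '[[0.05,-0.02,0.2,0,0,0],[0.04,-0.02,0.3,0,0,0],[0,0,0.3,0,0,0],[0,0,0.3,0,0,0],[0,0,0.2,0,0,0],[0,0,0.1,0,0,0],[0,0,0,0,0,0]]'
python3 - <<'E'
from h import *
to(544.5,203,68,1.655); save("wrist","w2.png")
E
```

```text
clock: 3.15
eef_pos: [538.7, 208.7, 92.1]
tcp_rot: [-3.138, 0.001, 1.648]
contact_force: [0.3, 0.1, 0.1]
opening: 1.004
tool shift units [-0.061  0.054  0.241] len mm 25.4 rows 0.6 clock 3.15
turn z units -0.0023799204986867275 rows 0.06033601264276211
```

View pics/w2.png

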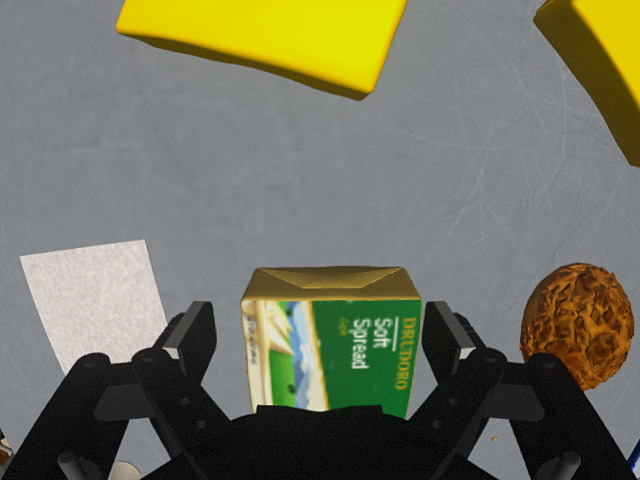

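```bash
python3 -m creep '[[-0.03,0.055,0,0,0,0],[0,0,0,0,0,0],[0,0,0.08,0,0,0],[0,0,0.08,0,0,0],[0,0,0.08,0,0,0],[0,0,0,0,0,0]]'
python3 - <<'E'
from h import *
to(544.5,203,68,1.655); save("wrist","w3.png")
E
```

```text
clock: 3.7
eef_pos: [545.4, 205.0, 68.1]
tcp_rot: [-3.139, 0.001, 1.644]
contact_force: [-1.1, 0.2, 0.9]
opening: 0.999
tool shift units [-0.019 -0.01   0.002] len mm 2.1 rows 0.1 clock 3.7
turn z units -0.003361341443786607 rows 0.08521710702557596
```

View pics/w3.png

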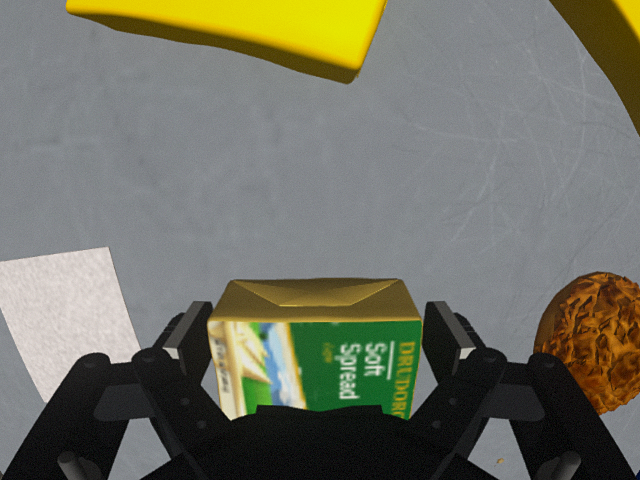

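Fingers straddle the cheese. Close gently.

```bash
python3 -m creep '[[0,0,0,0,0,0],[0,0,0,0,0,0],[0,0,0,0,0,0],[0,0,0,0,0,0],[0,0,0,0,0,0],[0,0,0,0,0,0]]' 1 25
python3 -m creep '[[0.04,0,0,0,0,0],[0.08,0,0,0,0,0],[0.08,0,0,0,0,0],[0.08,0,0,0,0,0],[0.08,-0.04,0,0,0,0],[0.08,-0.08,0,0,0,0],[0.04,-0.08,0,0,0,0],[0,0,0,0,0,0]]'
python3 - <<'E'
from h import *
to(544.5,203,68,1.655); save("wrist","w4.png");save("scene","s4.png")
E
```

```text
clock: 4.25
eef_pos: [546.3, 205.4, 69.9]
tcp_rot: [-3.142, 0.0, 1.645]
contact_force: [-0.1, -0.3, -2.7]
opening: 0.853
clock: 4.92
eef_pos: [520.8, 252.7, 69.8]
tcp_rot: [-3.14, 0.0, 1.646]
contact_force: [-0.2, -0.1, -1.5]
opening: 0.855
tool shift units [-0.514  0.199  0.018] len mm 55.1 rows 1.3 clock 4.9167
turn z units -0.002871612771398177 rows 0.072801450542489
```

View pics/w4.png

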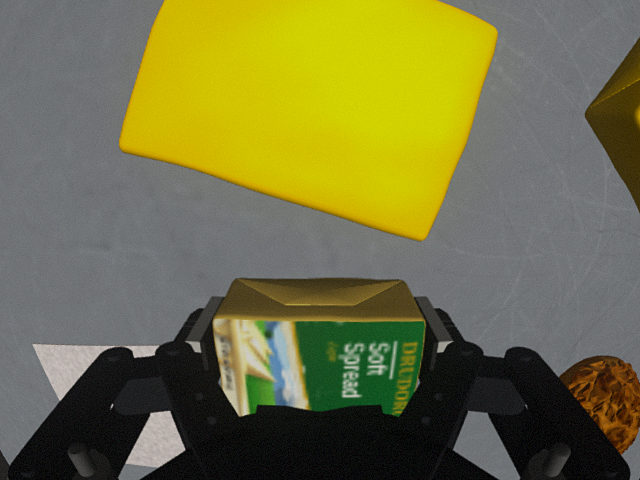

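View pics/s4.png

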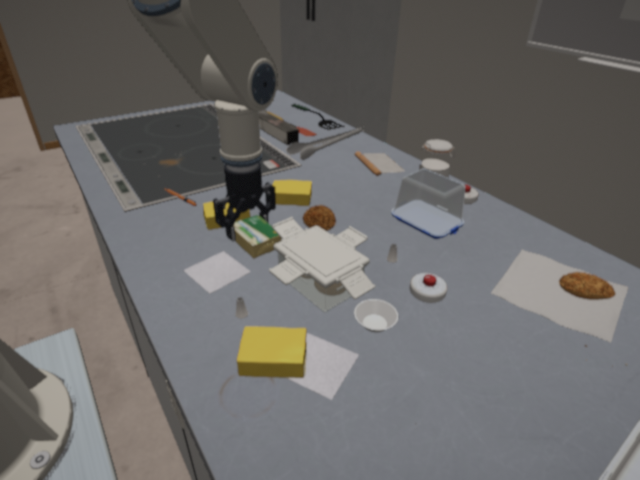

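```bash
python3 -m creep '[[0,0,0,0,0,0],[0,0,0,0,0,0],[0,0,0,0,0,0],[0,0,0,0,0,0]]' -1
python3 -m creep '[[0,0,-0.2,0,0,0],[0,0,-0.4,0,0,0],[0,0,-0.4,0,0,0],[0,0,-0.2,0,0,0],[0,0,0,0,0,-0.017],[0,0,0,0,0,0],[0,0,0,0,0,0]]' 
python3 - <<'E'
from h import *
to(552.5,135.2,185,1.698); save("wrist","w5.png")
E
```

```text
clock: 5.35
eef_pos: [523.2, 251.6, 70.0]
tcp_rot: [3.141, -0.0, 1.644]
contact_force: [-0.5, -0.4, -0.5]
opening: 1.0
clock: 5.93
eef_pos: [522.8, 251.6, 189.9]
tcp_rot: [-3.142, 0.0, 1.697]
contact_force: [0.2, 0.6, -0.3]
opening: 0.999
tool shift units [-1.192  0.149  0.049] len mm 120.2 rows 2.9 clock 5.9333
turn z units -0.00047511951234565855 rows 0.012045283411580076
```

View pics/w5.png

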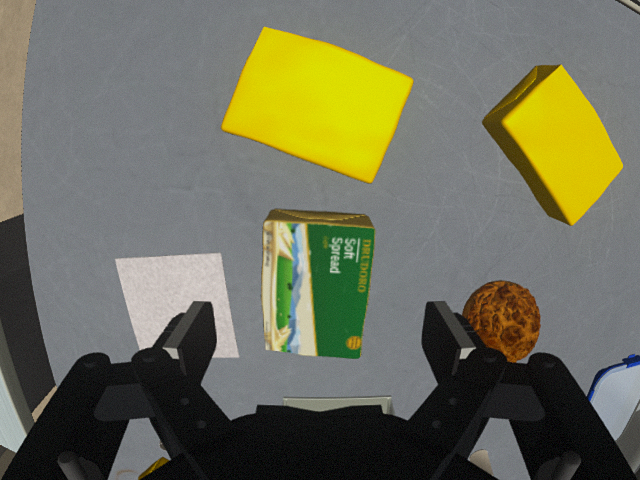

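```bash
python3 -m creep '[[-0.2,0.03,0,0,0,0],[-0.3,0.04,0,0,0,0],[-0.3,0.04,0,0,0,0],[-0.3,0.04,0,0,0,0],[-0.1,0,0,0,0,0],[0,0,0,0,0,0],[0,0,0,0,0,0],[0,0,0,0,0,0]]' 1 40
python3 - <<'E'
from h import *
to(552.5,135.2,185,1.698); save("wrist","w6.png");save("scene","s6.png",(150,100,450,330),2.6)
E
```

```text
clock: 6.65
eef_pos: [552.6, 135.4, 189.3]
tcp_rot: [-3.141, -0.0, 1.698]
contact_force: [0.5, 0.1, -1.2]
opening: 0.002
tool shift units [-0.002 -0.001  0.043] len mm 4.3 rows 0.1 clock 6.65
turn z units -0.00010649430972121097 rows 0.0026998557394109827
```

View pics/w6.png

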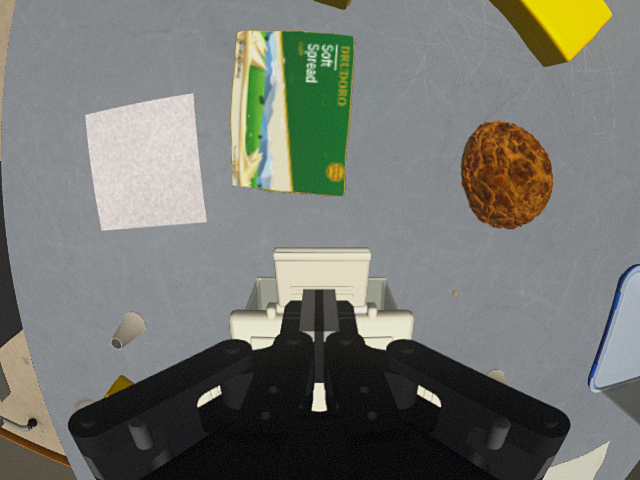

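View pics/s6.png

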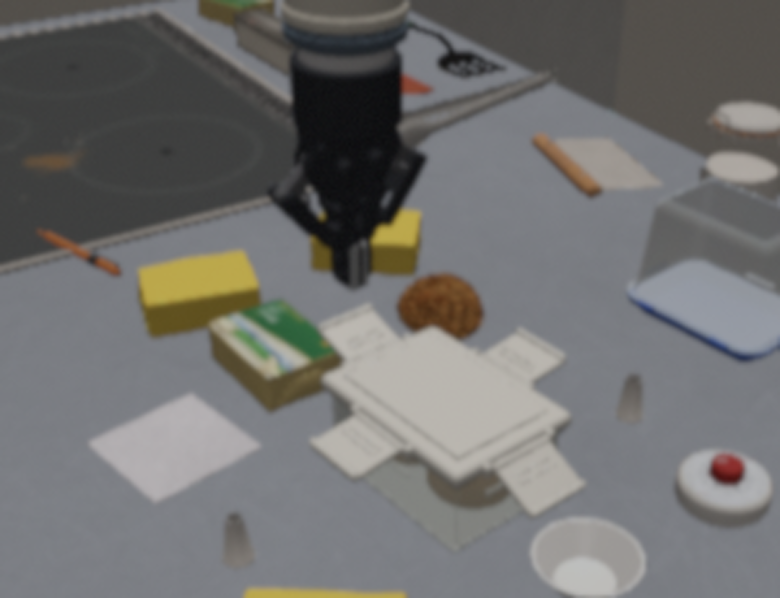

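```bash
python3 -m creep '[[0,0,0.15,0,0,0],[0,0,0.15,0,0,0],[0,0,0.15,0,0,0],[0,0,0.12,0,0,0],[0,0,0.12,0,0,0],[0,0,0.12,0,0,0],[0,0,0,0,0,0],[0,0,0,0,0,0]]'
python3 -m creep '[[-0.04,0,0,0,0,0],[-0.04,0,0,0,0,0],[-0.03,0,0,0,0,0],[-0.02,0,0,0,0,0],[0,0,0,0,0,0],[0,0,0,0,0,0]]'
python3 - <<'E'
from h import *
to(552.5,135.2,185,1.698); save("wrist","w7.png");print(status.sense())
E
```

```text
clock: 7.42
eef_pos: [552.4, 135.0, 108.3]
tcp_rot: [-3.14, 0.0, 1.699]
contact_force: [0.5, 0.8, 0.3]
opening: 0.002
clock: 7.92
eef_pos: [554.5, 123.4, 109.3]
tcp_rot: [3.141, -0.003, 1.696]
contact_force: [-2.9, 17.2, -1.5]
opening: 0.001
tool shift units [ 0.122 -0.005 -0.757] len mm 76.6 rows 1.9 clock 7.9167
turn z units -0.0005267151161729884 rows 0.013353340973399706
{'clock': 7.9667, 'qpos': array([0.2149053 , 0.51986899, 1.89270046, 0.00431362, 0.72814422,
       0.08601744]), 'qvel': array([-0.00023896,  0.00016585,  0.00085567, -0.00081562,  0.00071084,
       -0.00126463]), 'joint_efforts': array([-9.91517276e+00, -6.15179801e+01, -2.28053945e+01, -3.67656961e+00,
        2.33275322e-01, -1.13372479e-02]), 'eef_pos': array([554.54125047, 123.37198217, 109.31547734]), 'tcp_rot': array([ 3.14096840e+00, -2.93797130e-03,  1.69646663e+00]), 'contact_force': array([-2.32444122, 16.76067158, -2.32987936]), 'wrist_torque': array([2.65957647, 0.41515662, 0.06108678]), 'opening': 0.0005663193482600176}
```

View pics/w7.png

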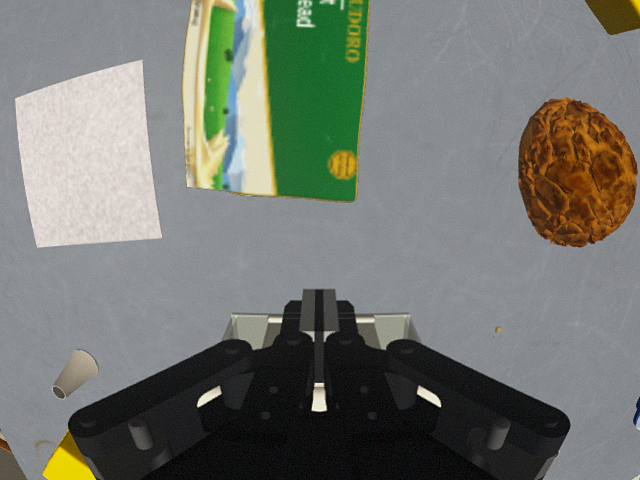

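```bash
python3 -m creep '[[0.1,0,0,0,0,0],[0.15,0,0,0,0,0],[0,0,-0.3,0,0,0],[0,0,-0.4,0,0,0],[0,0,-0.2,0,0,0],[0,0,0,0,0,0],[0,0,0,0,0,0]]'
python3 - <<'E'
from h import *
save("wrist","w8.png");save("scene","s8.png",(180,150,440,330),3)
to(630,38,190,1.698-1.5708)
E
```

```text
clock: 8.55
eef_pos: [552.3, 146.4, 200.6]
tcp_rot: [3.138, 0.0, 1.698]
contact_force: [-1.2, -0.4, -1.2]
opening: -0.002
tool shift units [-1.173  0.647  0.083] len mm 134.2 rows 3.3 clock 8.65
turn z units 0.4999191190386453 rows 12.674005834782555
```

View pics/w8.png

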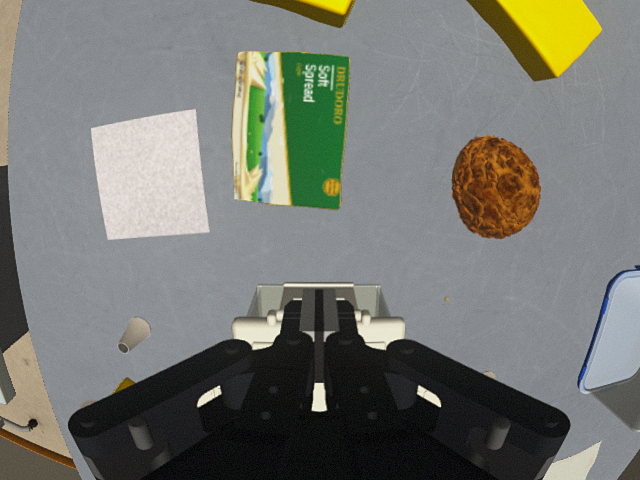

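View pics/s8.png

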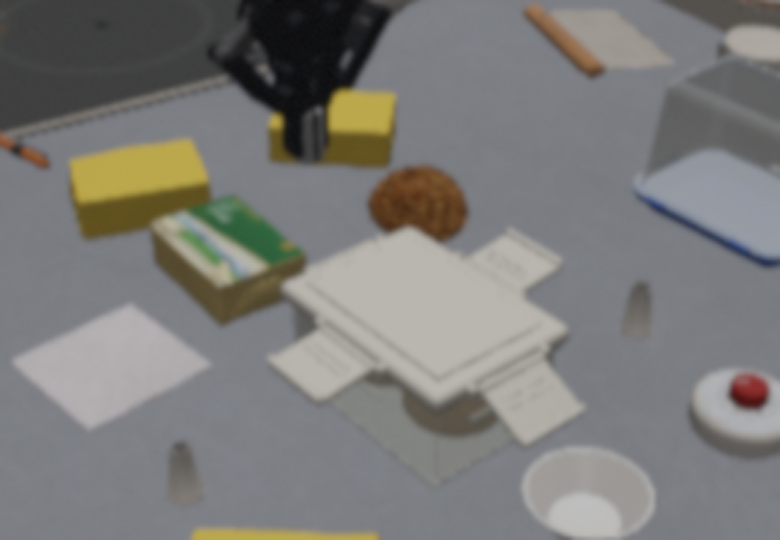

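```bash
python3 -m creep '[[0,0,0,0,0,0.0385],[0,0,0,0,0,0.0385],[0,0,0,0,0,0.0385],[0,0,0,0,0,0.0385],[0,0,0,0,0,0.0385],[0,0,0,0,0,0.0385],[0,0,0,0,0,0.0385],[0,0,0,0,0,0.0385]]'
python3 -m creep '[[0,0,0,0,0,0.0385],[0,0,0,0,0,0.0385],[0,0,0,0,0,0.0385],[0,0,0,0,0,0.0385],[0,0,0,0,0,0.038],[0,0,0,0,0,0],[0,0,0,0,0,0]]'
python3 - <<'E'
from h import *
to(651.3,40.9,190,1.698-1.5708);print(status.sense()['qpos'])
E
```

```text
clock: 9.32
eef_pos: [550.6, 146.1, 197.1]
tcp_rot: [-3.14, 0.003, 0.724]
contact_force: [-0.8, 0.5, 0.4]
opening: 0.002
clock: 9.9
eef_pos: [550.8, 146.3, 197.6]
tcp_rot: [3.141, 0.002, 0.131]
contact_force: [0.5, -0.3, -0.4]
opening: -0.005
tool shift units [0.859 1.176 0.074] len mm 145.8 rows 3.6 clock 9.9
turn z units 0.0011467795920028028 rows 0.029073285431056976
[ 2.56951697e-01  3.93234021e-01  1.84259954e+00 -1.43843857e-04
  9.08058204e-01  1.69703349e+00]
```

```bash
python3 -m creep '[[0.17,0.235,0.015,0,0,0],[0.17,0.235,0.015,0,0,0],[0.17,0.235,0.015,0,0,0],[0.17,0.235,0.015,0,0,0],[0.18,0.235,0.015,0,0,0],[0,0,0,0,0,0],[0,0,0,0,0,0],[0,0,0,0,0,0]]'
python3 - <<'E'
from h import *
to(651.3,40.9,107,1.698-1.5708);print(status.sense()['eef_pos']); save("wrist","w9.png")
E
```

```text
clock: 10.57
eef_pos: [650.8, 41.0, 190.5]
tcp_rot: [-3.141, 0.002, 0.129]
contact_force: [-0.5, -0.6, -0.7]
opening: 0.003
tool shift units [0.006 0.002 0.835] len mm 83.5 rows 2.0 clock 10.5667
turn z units 0.000555529284037159 rows 0.01408384100375896
[650.82302883  41.01673434 190.51277891]
```

View pics/w9.png

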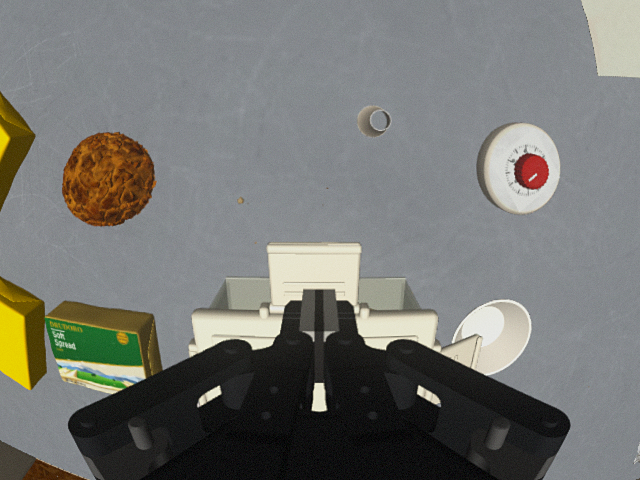

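```bash
python3 -m creep '[[0,0,0.15,0,0,0],[0,0,0.15,0,0,0],[0,0,0.15,0,0,0],[0,0,0.13,0,0,0],[0,0,0.13,0,0,0],[0,0,0.12,0,0,0],[0,0,0,0,0,0],[0,0,0,0,0,0]]'
python3 -m creep '[[-0.04,0,0,0,0,0],[-0.04,0,0,0,0,0],[-0.03,0,0,0,0,0],[-0.03,0,0,0,0,0],[0,0,0,0,0,0],[0,0,0,0,0,0]]'
```

```text
clock: 11.28
eef_pos: [650.8, 41.4, 107.7]
tcp_rot: [-3.141, 0.002, 0.128]
contact_force: [-1.3, 0.6, 0.1]
opening: -0.002
clock: 11.78
eef_pos: [638.2, 39.1, 109.0]
tcp_rot: [3.142, -0.002, 0.127]
contact_force: [3.7, 0.2, 0.4]
opening: -0.001
```

```bash
python3 -m creep '[[-0.02,0,0,0,0,0],[-0.02,0,0,0,0,0],[0,0,0,0,0,0],[0,0,0,0,0,0]]'
```

```text
clock: 12.12
eef_pos: [637.6, 39.1, 109.3]
tcp_rot: [3.141, -0.009, 0.127]
contact_force: [16.3, 2.6, -10.5]
opening: -0.001
```

```bash
python3 -m creep '[[0.1,0,0,0,0,0],[0.15,0,0,0,0,0],[0,0,-0.3,0,0,0],[0,0,-0.4,0,0,0],[0,0,-0.2,0,0,0],[0,0,0,0,0,0],[0,0,0,0,0,0]]'
python3 - <<'E'
from h import *
to(480.7,19.1,195,0.127); save("wrist","w10.png")
E
```

```text
clock: 12.7
eef_pos: [658.6, 41.7, 199.7]
tcp_rot: [3.141, -0.001, 0.127]
contact_force: [-0.3, 0.0, -0.2]
opening: 0.002
tool shift units [-1.794e+00 -1.000e-03  4.500e-02] len mm 179.4 rows 4.4 clock 12.7
turn z units 5.4982828861875704e-05 rows 0.0013939308725545955
```

View pics/w10.png

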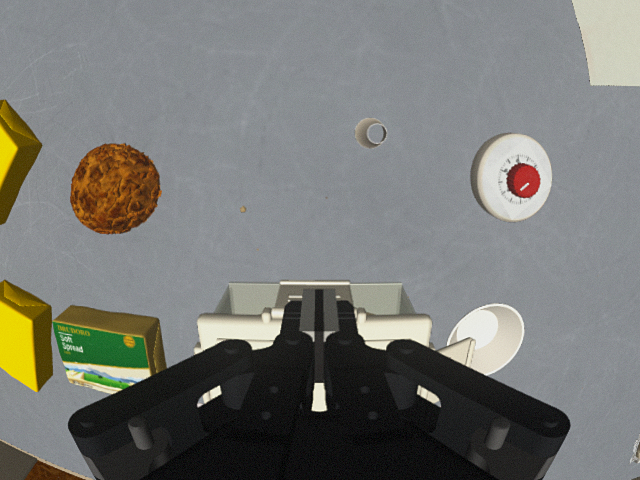

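```bash
python3 -m creep '[[-0.29,0,0,0,0,0],[-0.3,0,0,0,0,0],[-0.3,0,0,0,0,0],[-0.3,0,0,0,0,0],[-0.3,0,0,0,0,0],[-0.3,0,0,0,0,0],[0,0,0,0,0,0],[0,0,0,0,0,0]]'
python3 - <<'E'
from h import *
to(480.7,19.1,107,0.127); save("wrist","w11.png"); save("scene","s11.png",(150,130,450,350),2.6)
E
```

```text
clock: 13.42
eef_pos: [478.7, 18.9, 197.2]
tcp_rot: [-3.141, 0.004, 0.127]
contact_force: [0.7, 0.0, 0.7]
opening: -0.001
tool shift units [0.023 0.001 0.902] len mm 90.3 rows 2.2 clock 13.4167
turn z units -1.8445433553966226e-07 rows 4.676307098188621e-06
```

View pics/s11.png

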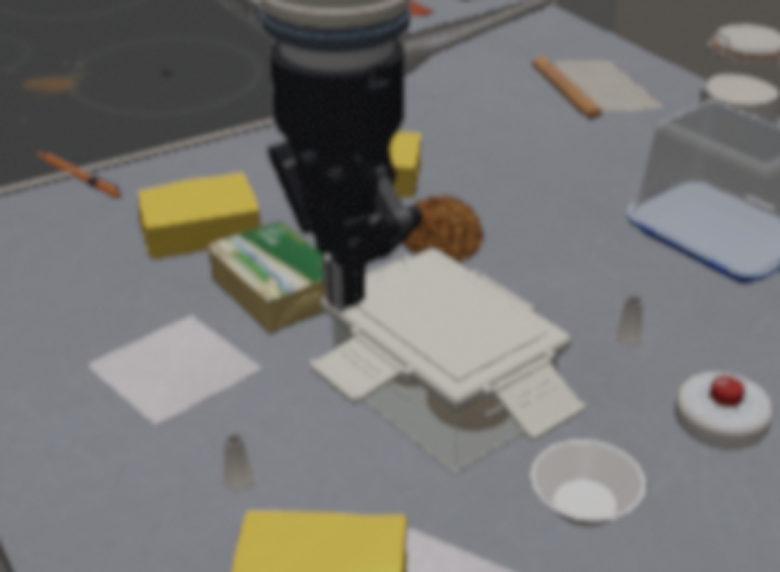

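View pics/w11.png

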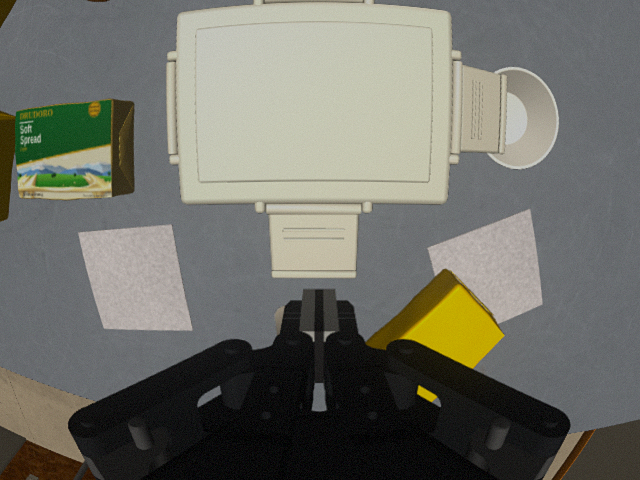

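```bash
python3 -m creep '[[0.02,0,0.15,0,0,0],[0,0,0.15,0,0,0],[0,0,0.15,0,0,0],[0,0,0.15,0,0,0],[0,0,0.15,0,0,0],[0,0,0.13,0,0,0],[0,0,0,0,0,0],[0,0,0,0,0,0]]'
python3 -m creep '[[0.04,0,0,0,0,0],[0.04,0,0,0,0,0],[0.03,0,0,0,0,0],[0.03,0,0,0,0,0],[0,0,0,0,0,0],[0,0,0,0,0,0]]'
```

```text
clock: 14.18
eef_pos: [483.4, 19.4, 109.6]
tcp_rot: [-3.141, 0.002, 0.127]
contact_force: [-0.4, 0.2, 0.6]
opening: 0.001
clock: 14.68
eef_pos: [496.6, 21.1, 110.6]
tcp_rot: [-3.142, 0.001, 0.127]
contact_force: [-4.8, 0.3, -0.7]
opening: -0.002
```

```bash
python3 -m creep '[[0.02,0,0,0,0,0],[0.02,0,0,0,0,0],[0,0,0,0,0,0],[0,0,0,0,0,0]]'
```

```text
clock: 15.02
eef_pos: [497.1, 21.2, 110.1]
tcp_rot: [-3.141, 0.009, 0.127]
contact_force: [-17.3, -3.0, 12.1]
opening: -0.0
```

```bash
python3 -m creep '[[-0.1,0,0,0,0,0],[-0.15,0,0,0,0,0],[0,0,-0.3,0,0,0],[0,0,-0.4,0,0,0],[0,0,-0.2,0,0,-0.038],[0,0,0,0,0,-0.0385],[0,0,0,0,0,-0.0385],[0,0,0,0,0,-0.0385]]'
python3 -m creep '[[0,0,0,0,0,-0.0385],[0,0,0,0,0,-0.0385],[0,0,0,0,0,-0.0385],[0,0,0,0,0,-0.0385],[0,0,0,0,0,-0.0385],[0,0,0,0,0,-0.0385],[0,0,0,0,0,-0.0385],[0,0,0,0,0,-0.0385]]'
python3 -m creep '[[0,0,0,0,0,-0.0385],[0,0,0,0,0,0],[0,0,0,0,0,0]]'
python3 - <<'E'
from h import *
to(579.5,-75,195,1.698); save("wrist","w12.png"); save("scene","s12.png",(150,130,450,350),2.6)
E
```

```text
clock: 15.68
eef_pos: [477.5, 18.6, 201.9]
tcp_rot: [3.139, -0.004, 0.615]
contact_force: [0.8, 0.1, -0.7]
opening: 0.003
clock: 16.35
eef_pos: [477.2, 18.5, 201.2]
tcp_rot: [3.138, -0.0, 1.583]
contact_force: [0.1, 0.6, -0.5]
opening: 0.001
clock: 16.6
eef_pos: [476.8, 18.5, 201.0]
tcp_rot: [3.139, 0.0, 1.694]
contact_force: [0.3, -0.0, 0.4]
opening: -0.0
tool shift units [-1.055  0.903  0.062] len mm 139.0 rows 3.4 clock 16.6
turn z units -0.0012033566754172298 rows 0.030507634024662163
```

View pics/s12.png

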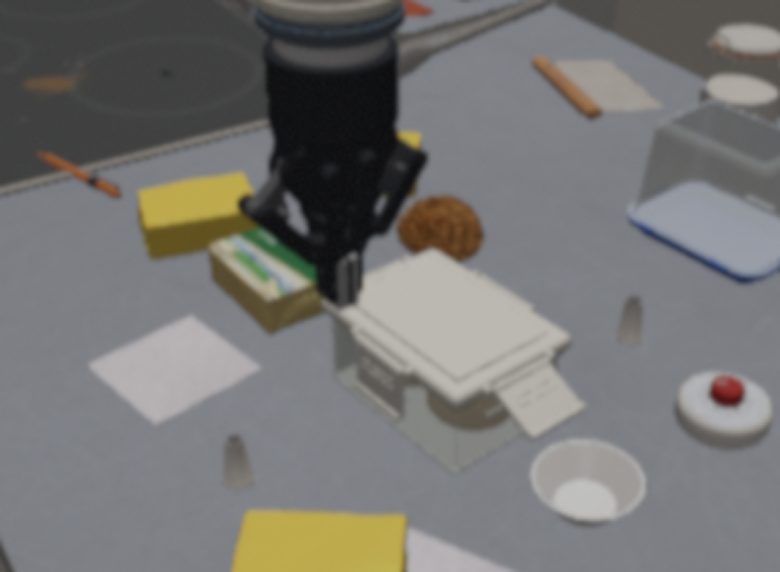

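Near clip folded flat. On to the right clip.

```bash
python3 -m creep '[[-0.21,0.18,0,0,0,0],[-0.21,0.18,0,0,0,0],[-0.21,0.18,0,0,0,0],[-0.21,0.18,0,0,0,0],[-0.21,0.18,0,0,0,0],[0,0,0,0,0,0],[0,0,0,0,0,0],[0,0,0,0,0,0]]'
python3 - <<'E'
from h import *
to(579.5,-75,108,1.698); save("wrist","w13.png")
E
```

```text
clock: 17.37
eef_pos: [578.0, -74.0, 200.0]
tcp_rot: [-3.141, -0.0, 1.696]
contact_force: [0.4, 0.2, -0.1]
opening: -0.001
tool shift units [-0.012  0.014  0.92 ] len mm 92.0 rows 2.2 clock 17.3667
turn z units -0.0006226822366801182 rows 0.015786310225693136
```

View pics/w13.png

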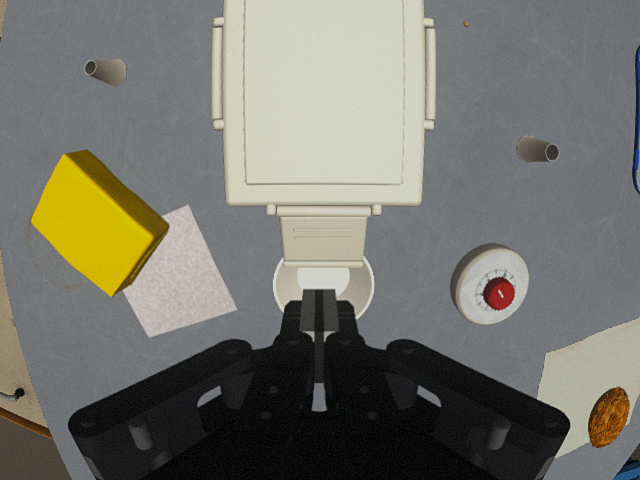

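```bash
python3 -m creep '[[0,0.01,0.15,0,0,0],[0,0,0.15,0,0,0],[0,0,0.15,0,0,0],[0,0,0.15,0,0,0],[0,0,0.15,0,0,0],[0,0,0.15,0,0,0],[0,0,0,0,0,0],[0,0,0,0,0,0]]'
python3 -m creep '[[0.04,0,0,0,0,0],[0.04,0,0,0,0,0],[0.03,0,0,0,0,0],[0.03,0,0,0,0,0],[0,0,0,0,0,0],[0,0,0,0,0,0]]'
```

```text
clock: 18.08
eef_pos: [578.7, -73.4, 110.2]
tcp_rot: [-3.14, -0.001, 1.698]
contact_force: [-1.1, 1.0, -0.3]
opening: -0.001
clock: 18.58
eef_pos: [578.0, -59.8, 110.7]
tcp_rot: [3.141, -0.0, 1.698]
contact_force: [1.0, -0.3, 0.7]
opening: 0.002
```

```bash
python3 -m creep '[[0.02,0,0,0,0,0],[0.02,0,0,0,0,0],[0,0,0,0,0,0],[0,0,0,0,0,0]]'
```

```text
clock: 18.92
eef_pos: [577.7, -57.4, 110.5]
tcp_rot: [3.141, 0.002, 1.699]
contact_force: [1.3, -10.2, -1.2]
opening: -0.0
```

```bash
python3 -m creep '[[0.02,0,0,0,0,0],[0,0,0,0,0,0],[0,0,0,0,0,0]]'
python3 -m creep '[[-0.1,0,0,0,0,0],[-0.15,0,0,0,0,0],[0,0,-0.3,0,0,0],[0,0,-0.4,0,0,0],[0,0,-0.4,0,0,0],[0,0,0,0,0,0],[0,0,0,0,0,0]]'
python3 - <<'E'
from h import *
save("wrist","w14.png"); save("scene","s14.png",(150,130,450,350),2.6)
E
```

```text
clock: 19.17
eef_pos: [577.6, -57.1, 110.5]
tcp_rot: [3.141, 0.004, 1.699]
contact_force: [1.7, -21.2, -1.7]
opening: 0.0
clock: 19.75
eef_pos: [581.8, -79.7, 223.2]
tcp_rot: [3.136, 0.001, 1.698]
contact_force: [-0.0, 0.8, -0.6]
opening: 0.002
```

View pics/w14.png

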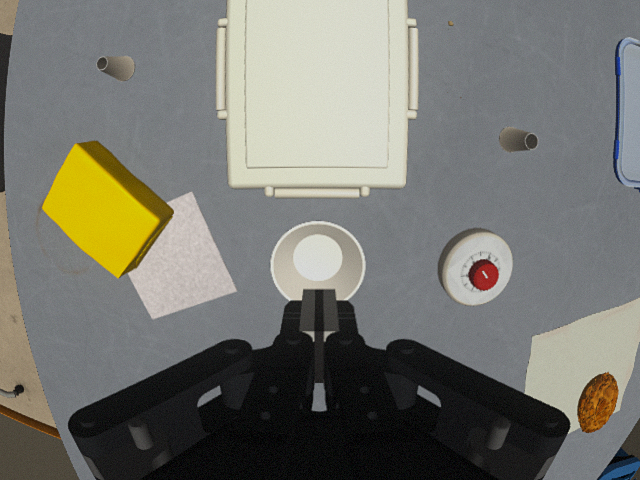

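View pics/s14.png

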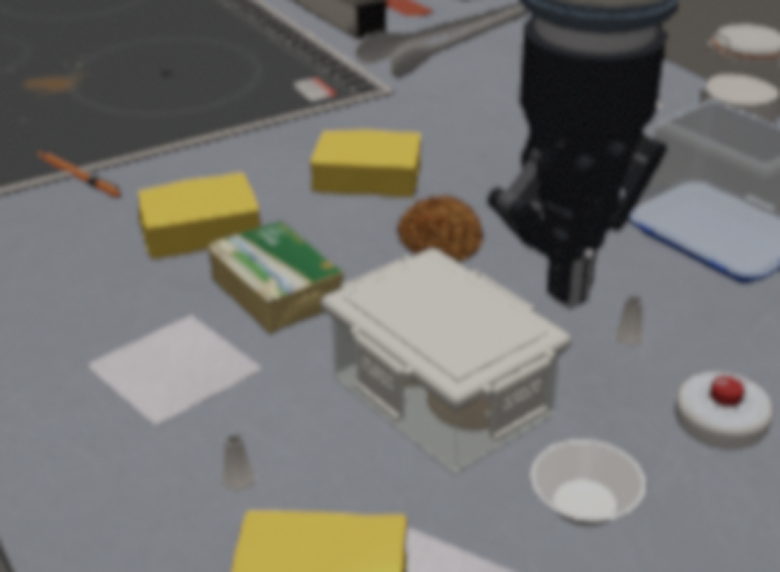

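```bash
python3 -m creep '[[-0.3,0,-0.1,0,0,0],[-0.3,0,-0.1,0,0,0],[-0.3,0,-0.1,0,0,0],[-0.3,0,-0.1,0,0,0],[-0.3,0,0,0,0,0],[0,0,0,0,0,0],[0,0,0,0,0,0],[0,0,0,0,0,0]]'
python3 - <<'E'
from h import *
save("top","t15.png",(220,120,480,350),2.5)
E
```

```text
clock: 20.52
eef_pos: [598.4, -227.3, 258.5]
tcp_rot: [-3.139, -0.002, 1.697]
contact_force: [-1.0, -0.2, -0.5]
opening: -0.003
```

View pics/t15.png

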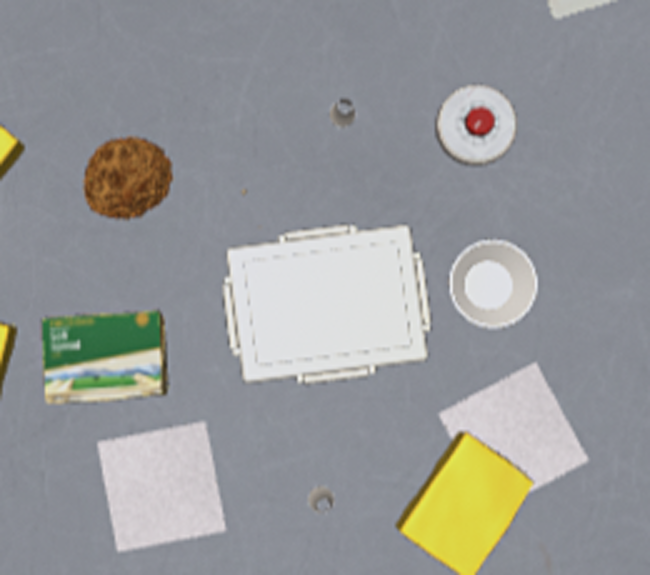

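The top view shows all four clips flush with the lid. The cheese lies flat at about (103,357) in the crop. The bun (128,178) and timer (477,124) have not visibly moved, and the dish and both nozzles are upright. The arm is clear, so I'm handing in.

```bash
python3 -c "
from rig import order
print(order.sign_off())"
```

```text
the job is handed in; nothing more can be done
None
```

The job is handed in after about 20.5 s of robot time, and my last checks showed nothing wrong; the sign-off itself gives no verdict.

- **Cheese:** I gripped it across its width and slid it flat along the worktop, about 47 mm away from the box and 25 mm toward the robot. The gripper was never raised while holding it.
- **Clips:** I folded each one down with the closed fingertips and pressed it against the wall until it stopped, at about 16–21 N. The stop positions on opposite sides match clips hanging straight down. The angles were not measured directly.
- **Final pictures:** The top view shows all four clips flush with the lid and the cheese flat. The bun, timer and dish have not visibly moved, both nozzles are standing, and the gripper is clear of everything. The far and left clips are hidden from the scene camera, so for those two I relied on the top and wrist views and the stop positions.

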